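# Charge the hinged wax mould, pin it and keep it pressed shut

## Task

Charge the casting mould: tip all four wax lumps from the scoop into its lower half without the gripper touching the wax, and set the empty scoop down flat on the table. Then swing the cover shut and push the register pin right down through the holes of both lugs until its collar sits on the cover's lug. Finish while still holding the pin and pressing it down, so that the rubber bead stays squeezed and the two halves stay fully shut; leave the bystanders where they stand.

Things in the scene. Friction and masses are not known exactly. Their poses are not given: they have to be found in the camera images.
- mould: lower half of the hinged aluminium casting mould, fixed to the table: a square open box 84 x 84 mm and 42 mm high, cavity 66 x 66 mm, floor 8 mm, walls 9 mm. Origin: centre of its underside; x points to the hinge side (away from the robot), z up. A springy rubber bead along its front (-x) rim stands 4 mm proud. A lug with the pin hole stands out at its front
- mould_cavity (a point): centre of the mouth of the cavity, level with the rim, 42 mm above the table
- mould_hole (a point): mouth of the vertical through hole, 12.5 mm wide, in the lower half's lug; at x = -62 mm of the mould, 42 mm above the table. The lug is 32 mm wide, 20 mm thick, its top flush with the rim, and reaches from x = -42 to -82 mm
- cover (a joint): hinge angle in rad of the mould's upper half, the cover: 0 fully shut, grows as it opens, stop at 1.9; starts standing open. Stiff hinge (0.06 Nm): it stays where left when nearly upright and sinks shut by itself below about 0.9. Left alone it lies ajar at about 0.045 on the rubber bead; squeezing it fully shut takes about 10 N downwards at the pin hole
- cover_hinge (a point): middle of the hinge axis, which runs along the mould's y at x = +47 mm, z = 42 mm. The cover is a shallow upturned tray 84 x 84 x 24 mm, 0.3 kg, starting 5 mm from this axis. Its lug, 32 mm wide and 12 mm thick, level with the parting face, reaches 89 to 129 mm from the axis; with the cover open this lug stands up as its topmost part
- cover_hole (a point): centre of the 13 mm hole in the cover's lug, on the lug's outer face (its upper face when shut, 54 mm above the table), 109 mm from the hinge axis and 12 mm outside the parting face
- pin: steel register pin, standing upright in a wooden block 46 x 46 x 40 mm, collar on the block's top. Origin: centre of its tip; z points up to the head. Shaft 10 mm thick, 36 mm long, the last 6 mm tapered to 5 mm; collar 22 mm wide from 36 to 40 mm; round ribbed head 18 mm wide from 40 to 72 mm, to be gripped. 0.08 kg
- pin_collar (a point): underside of the pin's collar, on its axis, 36 mm above the tip
- scoop: open steel scoop standing flat, 0.1 kg. Origin: centre of the underside of its pan; x points to the open front, the spout. Pan 80 x 60 mm, straight walls 22 mm high at the sides and 26 mm at the back, open in front. The pan is polished: wax slides once tipped about 20 degrees
- scoop_lip (a point): middle of the spout's edge, x = +40 mm of the scoop, on the pan's inner floor, 2.5 mm up
- scoop_grip (a point): point to grip on the scoop's upright handle: x = -57 mm, 56 mm above the underside. The handle is a dark wooden bar behind the back wall, rising to 79 mm and leaning back 15 degrees; 16 mm wide along the scoop's y, 12 mm thick along x, clear of the pan above 30 mm
- wax_0_mid (a point): centre of a lump of wax lying in the scoop, a rounded block about 24 x 19 x 16 mm, 12 g
- wax_1_mid (a point): centre of a lump of wax lying in the scoop, a rounded block about 20 x 20 x 17 mm, 12 g
- wax_2_mid (a point): centre of a lump of wax lying in the scoop, a rounded block about 22 x 18 x 15 mm, 12 g
- wax_3_mid (a point): centre of a lump of wax lying in the scoop, a rounded block about 21 x 19 x 18 mm, 12 g
- muller: bystander: glass muller, a smooth pestle-like grinder 50 mm across and 76 mm tall; origin: centre of its underside
- paint_tube: bystander: paint tube lying down, 27 x 100 x 19 mm; origin: centre of its underside
- tin_lid_jar: bystander: squat jar with a dull metal lid, 51 mm across, 41 mm tall; origin: centre of its underside
- jar_amber: bystander: jar with a pale lid, 57 mm across, 78 mm tall; origin: centre of its underside
- pumice: bystander: grey pumice stone, 41 x 48 x 24 mm; origin: centre of its underside
- jar_gold_lid: bystander: jar with a gold-coloured lid, 56 mm across, 66 mm tall; origin: centre of its underside
- bottle_white_cap: bystander: small bottle with a white cap, 38 mm across, 65 mm tall; origin: centre of its underside
- flat_can: bystander: flat two-necked can, 29 x 47 x 63 mm; origin: centre of its underside

How it is judged:
On the way, in this order (a step that is already met when the one before it is completed fails the run):
1. all four lumps of wax lie in the lower half, cover still open (x of wax_0_mid in the frame of mould between -0.034 and 0.034 m and y of wax_0_mid in the frame of mould between -0.034 and 0.034 m and z of wax_0_mid in the frame of mould between 0.005 and 0.055 m and x of wax_1_mid in the frame of mould between -0.034 and 0.034 m and y of wax_1_mid in the frame of mould between -0.034 and 0.034 m and z of wax_1_mid in the frame of mould between 0.005 and 0.055 m and x of wax_2_mid in the frame of mould between -0.034 and 0.034 m and y of wax_2_mid in the frame of mould between -0.034 and 0.034 m and z of wax_2_mid in the frame of mould between 0.005 and 0.055 m and x of wax_3_mid in the frame of mould between -0.034 and 0.034 m and y of wax_3_mid in the frame of mould between -0.034 and 0.034 m and z of wax_3_mid in the frame of mould between 0.005 and 0.055 m and value of joint cover above 0.8 rad), for 0.2 s.
2. the cover is down on the bead, the wax inside and the scoop put down (x of wax_0_mid in the frame of mould between -0.034 and 0.034 m and y of wax_0_mid in the frame of mould between -0.034 and 0.034 m and z of wax_0_mid in the frame of mould between 0.005 and 0.055 m and x of wax_1_mid in the frame of mould between -0.034 and 0.034 m and y of wax_1_mid in the frame of mould between -0.034 and 0.034 m and z of wax_1_mid in the frame of mould between 0.005 and 0.055 m and x of wax_2_mid in the frame of mould between -0.034 and 0.034 m and y of wax_2_mid in the frame of mould between -0.034 and 0.034 m and z of wax_2_mid in the frame of mould between 0.005 and 0.055 m and x of wax_3_mid in the frame of mould between -0.034 and 0.034 m and y of wax_3_mid in the frame of mould between -0.034 and 0.034 m and z of wax_3_mid in the frame of mould between 0.005 and 0.055 m and height (world z) of scoop below 0.02 m and angle between scoop's own z axis and vertical below 0.12 rad and contact force between each of the arm, the fingers and scoop below 0.1 N and linear speed of scoop below 0.03 m/s and value of joint cover below 0.08 rad), for 0.2 s.
3. the pin is through both lugs (distance between pin_collar and cover_hole below 0.005 m and horizontal distance between pin_collar and mould_hole below 0.005 m and angle between the z axis of pin and the z axis of mould, either way round below 0.12 rad and z of pin in the frame of mould below 0.024 m), for 0.1 s.
At the end, for the whole second after the job is handed in: All four lumps are in the mould; the scoop lies flat on the table, let go; the pin is upright through both lugs, its collar within 5 mm of the cover's lug; the gripper still holds the pin (over 2 N) and presses so that the cover stays within 0.012 rad of fully shut (all of step 3 and x of wax_0_mid in the frame of mould between -0.034 and 0.034 m and y of wax_0_mid in the frame of mould between -0.034 and 0.034 m and z of wax_0_mid in the frame of mould between 0.005 and 0.055 m and x of wax_1_mid in the frame of mould between -0.034 and 0.034 m and y of wax_1_mid in the frame of mould between -0.034 and 0.034 m and z of wax_1_mid in the frame of mould between 0.005 and 0.055 m and x of wax_2_mid in the frame of mould between -0.034 and 0.034 m and y of wax_2_mid in the frame of mould between -0.034 and 0.034 m and z of wax_2_mid in the frame of mould between 0.005 and 0.055 m and x of wax_3_mid in the frame of mould between -0.034 and 0.034 m and y of wax_3_mid in the frame of mould between -0.034 and 0.034 m and z of wax_3_mid in the frame of mould between 0.005 and 0.055 m and height (world z) of scoop below 0.02 m and angle between scoop's own z axis and vertical below 0.12 rad and contact force between each of the arm, the fingers and scoop below 0.1 N and linear speed of scoop below 0.03 m/s and value of joint cover below 0.012 rad and contact force between the fingers and pin above 2 N); the arm keeps its last pose, push and grip.
It fails at once if the gripper touches the wax (contact force between any of the fingers, the arm and wax_0 above 0.3 N or contact force between any of the fingers, the arm and wax_1 above 0.3 N or contact force between any of the fingers, the arm and wax_2 above 0.3 N or contact force between any of the fingers, the arm and wax_3 above 0.3 N).
It fails at once if a bystander is knocked or moved by more than 3 cm (distance of any of muller, paint_tube, tin_lid_jar, jar_amber, pumice, jar_gold_lid, bottle_white_cap, flat_can from where it was at the start of the episode above 0.03 m).
It also fails if it takes over 72 s, if anything falls off the work surface, if the arm or the gripper's body presses on something with over 40 N, if the wrist force passes 120 N, or if a joint passes its speed limit or range.

## Robot

A 6-joint arm with a two-finger parallel gripper is mounted at the origin on a cart in front of the work surface, level with it; the furniture and walls round the work are solid. World frame = base frame: x ahead of the robot, y to its left, z up, the work surface at z = 0. Lengths are in m, angles in rad, forces in N, time in s.
With the tool pointing down it reaches from about 0.2 to 0.875 m from the base axis. Payload 3.4 kg.
Tool frame: the origin (TCP) lies between the finger pads; the fingertips stand 25 mm ahead of it and the grasp point (between the pads) lies 6 mm ahead of it (r.nose_length is the z of the fingertips in the tool frame, in m); z points along the fingers, y is the line along which they close (so a half turn about z gives the same grasp; the last joint's range is limited). The gripper opens to 94 mm and grips with 3 to 60 N. Pads are 16 mm wide; open, the fingers measure 119 mm over their backs; the gripper's body (75 mm by 177 mm) begins 78 mm behind the grasp point.
Start: joints at [-0.121, 0.276, 1.505, -0, 1.361, -0.121], TCP at [0.575, -0, 0.23] pointing down, gripper open.
Joint ranges: [-2.89, 2.89], [-0.75, 2.08], [0.22, 2.7], [-1.18, 4.32], [0.11, 2.71], [-2.7, 2.7]. Speed limits (rad/s): [2.57, 2.57, 3.14, 3.14, 3.14, 3.14].

## Interface

Orientations are given as a unit quaternion [w, x, y, z].
In Python, from plant import r, gripper_to, inverse_kinematics, vision, models, telemetry gives the robot as it stands. Calls block until the motion is done:
- r.move_to(position, orientation): joint-space move of the TCP to a pose.
- r.move_l(position, rot=None, vel=0.15, guard=None): straight line of the TCP; rot=None keeps the orientation; vel is the mean speed in m/s. With guard (N) it stops when the force on the tool has changed by that much, and returns True; else False.
- r.movej(angles): joint-space move.
- gripper_to(opening, f_grip=None): finger opening in m; f_grip is the grip in N (None keeps the last); returns when the fingers have stopped.
- r.hold(seconds).
- inverse_kinematics(position, orientation): joint angles nearest the present ones, or None.
- vision.snapshot(name): name is "side" or "top" or "wrist"; returns the picture (480x640x3 uint8, red, green, blue); there is no depth.
- vision.get_calibration(name): a dict with "fx", "fy", "cx", "cy" (pixels), "position" and "orientation" of the camera in the world. Camera axes: x right, y down, z forward; pixel columns grow to the right and rows downward; lengths in m; the calibration is good to about 2 mm. A picture is of the moment at which its call begins: read the wrist's pose just before it. get_calibration takes no time and is no camera call; for the wrist camera it gives the pose at the moment of the call.
A pose or a line that the arm cannot do raises r.PlanningError and nothing moves.
- r.sign_off(): hands the job in; it is judged then, once.
Trained networks look in the newest picture that a camera, given by its name, has taken for a name from the list of things; names that differ only in an ending like _2 or _b are one class to them, and where a whole thing is asked for, a point or a joint stands for the part that bears it (a point fixed in the world has none). Each returns a list of dicts, best first, with "score" (0 to 1); they miss things now and then, are a little off and sometimes report something else, mostly with a low value. They report only what shows in the picture. A call takes as long as a camera call.
- models.boxes_of(thing, camera): "at" ([x, y, z] in m, in world coordinates, good to about 4 mm: the middle of the surface that is visible of it).
- models.regions_of(thing, camera): "pixels" (480x640 bool, what is visible of it).
- models.mark_of(thing, camera): "at" ([x, y, z] in m, in world coordinates, good to about 4 mm: a listed point, or the origin of a listed thing).
Readings, each from a call of its own:
- telemetry.current_t(): time.
- telemetry.current_joints(): joint angles.
- telemetry.current_dq(): joint speeds.
- telemetry.current_joint_efforts(): joint torques, N m.
- telemetry.current_ee_pos(): TCP position.
- telemetry.current_tool_rot(): TCP orientation.
- telemetry.current_wrist_force(): force on the tool from outside, world axes, zero at the start.
- telemetry.current_torque(): the same for the moment, N m.
- telemetry.current_opening(): finger opening in m.
- telemetry.current_finger_force(): force on a finger pad.
Only numpy, scipy, OpenCV 4.12 (cv2) and the standard library are available. Lean on these libraries where they do the work, as an engineer would, in place of code of your own. Each camera call takes 0.05 s, during which the arm holds its last target. There are 200 camera calls.

## Working session

There is one attempt and no reset: what is moved stays moved. The work goes in short steps, each a Python script; the robot and the scene stay as the last script left them, time stands still between calls to the robot, and variables do not carry over. Pictures are saved under pics/ and viewed, at most 11 in all, crops included, and the job is handed in when it is done.

```bash
mkdir -p pics; cat > m.py <<'E'
import numpy as np, cv2
from scipy.spatial.transform import Rotation as R
from plant import r, gripper_to, inverse_kinematics, vision, models, telemetry as T
def save(cam,name):
    im=vision.snapshot(cam); cv2.imwrite('pics/'+name,im[:,:,::-1]); return im
def q(Rm):
    x,y,z,w=R.from_matrix(Rm).as_quat(); return [w,x,y,z]
def marks(names,cams,fn='mark_of'):
    for n in names:
        for c in cams:
            o=getattr(models,fn)(n,c)
            print(n,c,[(np.round(d['at'],4).tolist(),round(d['score'],2)) for d in o[:2]])
E
python3 - <<'E'
from m import *
a=save('top','t0.png'); b=save('side','s0.png')
cv2.imwrite('pics/ts.png',cv2.resize(np.vstack([a,b])[:,:,::-1],None,fx=.62,fy=.62))
for c in('top','side'): d=vision.get_calibration(c); print(c,{k:np.round(v,3) for k,v in d.items()})
marks(['mould','mould_cavity','mould_hole','cover_hinge','cover_hole','pin','pin_collar','scoop','scoop_lip','scoop_grip','muller','paint_tube','tin_lid_jar','jar_amber','pumice','jar_gold_lid','bottle_white_cap','flat_can'],['top','side'])
print(T.current_t())
E
```

```text
top {'fx': np.float64(601.06), 'fy': np.float64(601.06), 'cx': np.float64(314.786), 'cy': np.float64(228.203), 'position': array([0.312, 0.024, 1.591]), 'orientation': array([ 0.042, -0.697,  0.715, -0.035])}
side {'fx': np.float64(471.197), 'fy': np.float64(471.197), 'cx': np.float64(326.684), 'cy': np.float64(238.668), 'position': array([ 0.03 , -0.899,  0.946]), 'orientation': array([-0.406,  0.883, -0.215,  0.097])}
mould top [([0.4742, 0.168, -0.0001], 0.77)]
mould side [([0.4696, 0.1711, -0.0023], 0.79), ([0.4257, -0.4233, 0.0066], 0.38)]
mould_cavity top [([0.4752, 0.1741, 0.0398], 0.7)]
mould_cavity side [([0.4779, 0.1731, 0.0404], 0.58)]
mould_hole top [([0.418, 0.15, 0.0401], 0.73), ([0.4235, -0.4267, 0.0413], 0.52)]
mould_hole side [([0.4177, 0.1479, 0.0433], 0.78), ([0.4223, -0.4274, 0.0398], 0.24)]
cover_hinge top [([0.5167, 0.1929, 0.0364], 0.61)]
cover_hinge side [([0.5147, 0.1967, 0.0402], 0.8)]
cover_hole top [([0.5603, 0.2162, 0.1424], 0.88)]
cover_hole side [([0.5591, 0.217, 0.1394], 0.87)]
pin top [([0.4234, -0.4282, 0.005], 0.38), ([0.4199, 0.1499, 0.0405], 0.23)
[... 873 characters left out ...]
ide [([0.5495, 0.3721, 0.0004], 0.57)]
jar_amber top [([0.4929, -0.4482, 0.004], 0.76)]
jar_amber side [([0.4636, 0.4064, -0.0028], 0.6), ([0.4941, -0.4491, -0.0022], 0.59)]
pumice top []
pumice side [([0.4405, 0.0976, -0.0005], 0.42)]
jar_gold_lid top [([0.579, -0.2181, 0.0016], 0.63), ([0.4725, 0.1672, -0.0015], 0.3)]
jar_gold_lid side [([0.5819, -0.2167, -0.0038], 0.64), ([0.4259, -0.4218, 0.0057], 0.36)]
bottle_white_cap top [([0.4884, -0.236, -0.0054], 0.55)]
bottle_white_cap side [([0.4923, -0.2275, 0.0004], 0.69), ([0.4195, -0.4253, 0.0382], 0.56)]
flat_can top [([0.4226, -0.2233, -0.0033], 0.59)]
flat_can side [([0.4257, -0.2216, -0.0025], 0.65), ([0.5133, 0.1954, 0.0406], 0.42)]
1.9
```

View pics/ts.png

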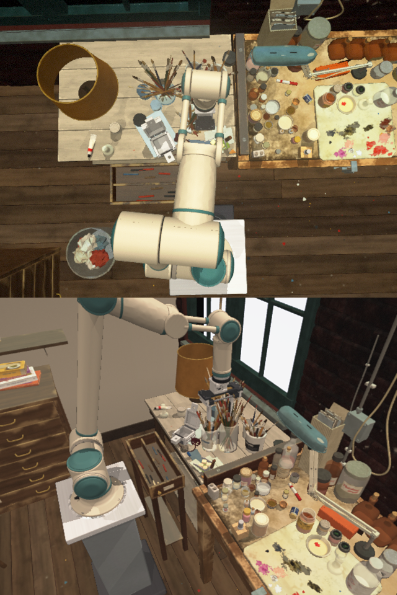

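The top view shows the arm hiding the scoop. The work table spans roughly x 60–240, y 40–165 in the scaled picture, with the mould left of the wrist at about (155,130). I need closer views.

```bash
python3 - <<'E'
from m import *
w=save('wrist','w0.png')
names=['scoop','scoop_lip','scoop_grip','wax_0_mid','wax_1_mid','pumice','mould_cavity','mould_hole','cover_hinge']
marks(names,['wrist'])
marks(['wax_0_mid','wax_1_mid','wax_2_mid','wax_3_mid'],['side'])
t=cv2.imread('pics/t0.png'); s=cv2.imread('pics/s0.png')
A=cv2.resize(t[55:275,90:390],(400,293)); B=cv2.resize(s[140:320,220:500],(400,257))
W=cv2.imread('pics/w0.png'); W=cv2.resize(W,(400,300))
cv2.imwrite('pics/v1.png',np.hstack([np.vstack([A,B]),np.vstack([W,np.zeros((250,400,3),np.uint8)])]))
E
```

```text
scoop wrist [([0.4864, -0.0634, 0.0095], 0.62)]
scoop_lip wrist []
scoop_grip wrist []
wax_0_mid wrist [([0.4878, -0.0658, 0.0148], 0.68)]
wax_1_mid wrist [([0.4848, -0.2305, -0.0037], 0.59)]
pumice wrist [([0.4401, 0.1012, 0.0026], 0.6), ([0.4849, -0.2323, -0.0014], 0.47)]
mould_cavity wrist [([0.4721, 0.1766, 0.0417], 0.97)]
mould_hole wrist [([0.4175, 0.1471, 0.0419], 0.82)]
cover_hinge wrist []
wax_0_mid side []
wax_1_mid side [([0.4656, -0.0768, 0.0113], 0.61)]
wax_2_mid side [([0.4511, -0.0495, 0.0065], 0.45)]
wax_3_mid side [([0.4509, -0.01, 0.0056], 0.74), ([0.4286, -0.4255, 0.0062], 0.69)]
```

View pics/v1.png

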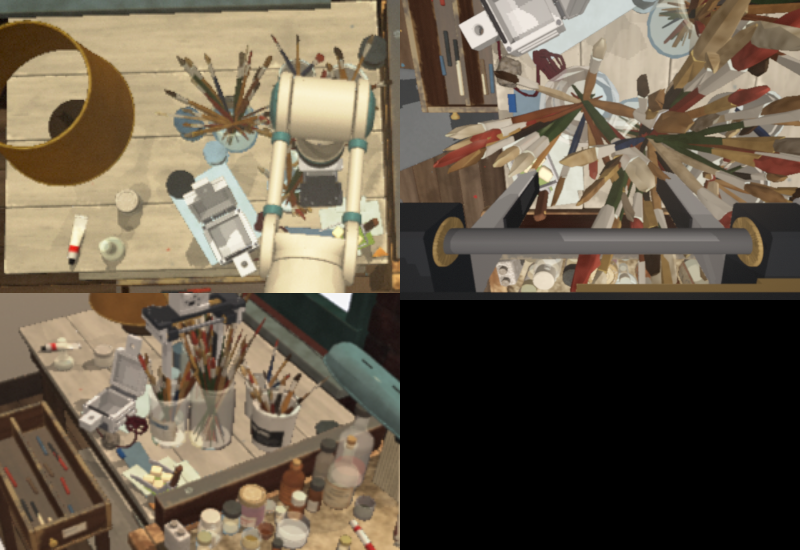

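The lower-left view shows the scoop with pale wax on the near table at about (165,475), and the mould with its cover open at (115,390). Brush jars stand behind at (170–270,400). The top view shows the arm covering the scoop, so I'll raise the arm and look at the scoop from closer.

```bash
python3 - <<'E'
from m import *
rot=T.current_tool_rot(); M=R.from_quat(np.roll(rot,-1)).as_matrix(); print(M.round(2))
c=vision.get_calibration('wrist'); p=T.current_ee_pos()
print('cam in tool',(M.T@(c['position']-p)).round(3)); C=R.from_quat(np.roll(c['orientation'],-1)).as_matrix(); print('cam axes in tool',(M.T@C).round(2))
r.move_to([0.40,-0.05,0.36],rot)
a=save('wrist','w1.png')
marks(['scoop','scoop_lip','scoop_grip','pumice','mould','mould_cavity','mould_hole','cover_hinge','cover_hole','wax_0_mid'],['wrist'])
b=save('top','t1.png')
marks(['scoop','scoop_lip','scoop_grip','pumice'],['top'])
cv2.imwrite('pics/v2.png',np.hstack([cv2.resize(a,(400,300)),cv2.resize(b[55:280,90:390],(400,300))])[:,:,::-1])
print(T.current_t())
E
```

```text
[[ 0.  1.  0.]
 [ 1. -0.  0.]
 [ 0.  0. -1.]]
cam in tool [ 0.073  0.    -0.155]
cam axes in tool [[ 0.   -0.97 -0.25]
 [ 1.    0.    0.  ]
 [-0.   -0.25  0.97]]
scoop wrist []
scoop_lip wrist []
scoop_grip wrist [([0.4942, -0.4483, 0.0003], 0.7), ([0.4913, -0.1005, 0.0559], 0.61)]
pumice wrist [([0.4417, 0.0988, 0.0026], 0.97)]
mould wrist [([0.4744, 0.1777, 0.0028], 0.66)]
mould_cavity wrist [([0.48, -0.0342, 0.0062], 0.47)]
mould_hole wrist [([0.4168, 0.1512, 0.0393], 0.57)]
cover_hinge wrist []
cover_hole wrist []
wax_0_mid wrist [([0.486, -0.0635, 0.0109], 0.66)]
scoop top []
scoop_lip top []
scoop_grip top []
pumice top [([0.4415, 0.0981, -0.0042], 0.65), ([0.424, -0.4211, 0.006], 0.64)]
4.2917
```

View pics/v2.png

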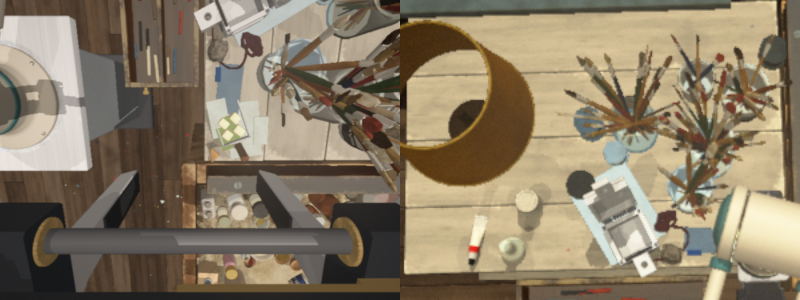

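The wrist view shows the scoop with four pale lumps at about (232,130), the mould lug at (207,15) and brush jars from (285,85) rightwards. I'll take one close look at the scoop for a precise yaw, with the hand turned away from the brushes.

```bash
python3 - <<'E'
from m import *
Rm=np.array([[-1,0,0],[0,1,0],[0,0,-1.]])
print(inverse_kinematics([0.46,-0.06,0.26],q(Rm)))
r.move_to([0.46,-0.06,0.26],q(Rm))
a=save('wrist','w2.png')
marks(['scoop','scoop_lip','scoop_grip','wax_0_mid','wax_1_mid','wax_2_mid','wax_3_mid','bottle_white_cap','flat_can'],['wrist'])
o=models.regions_of('scoop','wrist'); print([(d['score'],d['pixels'].sum()) for d in o])
c=vision.get_calibration('wrist'); C=R.from_quat(np.roll(c['orientation'],-1)).as_matrix()
def proj(P):
    X=C.T@(np.array(P)-c['position']); return (c['fx']*X[0]/X[2]+c['cx'],c['fy']*X[1]/X[2]+c['cy'])
o0=np.array([.4725,-.0475]); 
yaw=1.936; d=np.array([np.cos(yaw),np.sin(yaw)]); n=np.array([-d[1],d[0]])
v=a[:,:,::-1].copy()
for x,y,z in [(40,30,0),(40,-30,0),(-40,30,22),(-40,-30,22),(40,0,2.5),(-57,0,56)]:
    P=np.r_[o0+d*x/1e3+n*y/1e3,z/1e3]; u=proj(P); cv2.circle(v,tuple(int(k) for k in u),3,(255,0,255),1); print((x,y,z),np.round(u,1))
cv2.imwrite('pics/v3.png',v); print(T.current_t())
E
```

```text
[-2.79868594e-01  8.98250718e-02  1.67043611e+00 -4.44089210e-16
  1.38133147e+00 -1.85066492e+00]
scoop wrist []
scoop_lip wrist []
scoop_grip wrist [([0.4894, -0.0996, 0.058], 0.87), ([0.5796, -0.2151, -0.0022], 0.73)]
wax_0_mid wrist [([0.4851, -0.0665, 0.0127], 0.57), ([0.4436, 0.098, 0.0043], 0.33)]
wax_1_mid wrist [([0.4635, -0.0708, 0.014], 0.73)]
wax_2_mid wrist [([0.4487, -0.0494, 0.0131], 0.71)]
wax_3_mid wrist [([0.4785, -0.0374, 0.0091], 0.56)]
bottle_white_cap wrist [([0.4858, -0.2282, -0.0004], 0.62)]
flat_can wrist [([0.428, -0.2242, 0.0026], 0.93)]
[(0.87, np.int64(1848)), (0.41, np.int64(1947)), (0.4, np.int64(406))]
(40, 30, 0) [352.  181.3]
(40, -30, 0) [370.  231.8]
(-40, 30, 22) [281.6 211. ]
(-40, -30, 22) [302.6 262.3]
(40, 0, 2.5) [361.4 207.3]
(-57, 0, 56) [274.  251.6]
6.225
```

View pics/v3.png

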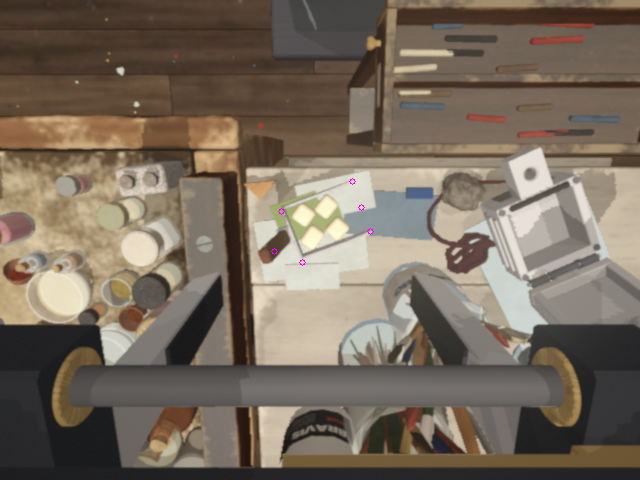

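The scoop is at (270–365,180–260), its handle's dark end at (272,247), with four lumps in the pan. The mould lug hole is at (530,173). A wooden ledge runs at columns 185–240, so I'll zoom in on the scoop and estimate the ledge position.

```bash
python3 - <<'E'
from m import *
a=cv2.imread('pics/w2.png')
c=vision.get_calibration('wrist'); C=R.from_quat(np.roll(c['orientation'],-1)).as_matrix()
def ray(u,v,z):
    k=C@np.array([(u-c['cx'])/c['fx'],(v-c['cy'])/c['fy'],1]); return (c['position']+k*(z-c['position'][2])/k[2]).round(3)
for u in (185,208,225,242): print(u,ray(u,230,0),ray(u,230,.05))
p=models.regions_of('scoop','wrist')[0]['pixels'].astype(np.uint8)
v=a.copy(); cs,_=cv2.findContours(p,0,1); cv2.drawContours(v,cs,-1,(0,0,255),1)
A=cv2.resize(a[160:285,230:390],None,fx=4,fy=4,interpolation=cv2.INTER_CUBIC)
t=cv2.imread('pics/s0.png')[225:310,275:400]
cv2.imwrite('pics/v4.png',A); cv2.imwrite('pics/v5.png',cv2.resize(t,None,fx=6,fy=6,interpolation=cv2.INTER_CUBIC))
E
```

```text
185 [ 0.484 -0.206  0.   ] [ 0.473 -0.188  0.05 ]
208 [ 0.484 -0.18   0.   ] [ 0.473 -0.166  0.05 ]
225 [ 0.484 -0.161  0.   ] [ 0.473 -0.149  0.05 ]
242 [ 0.484 -0.142  0.   ] [ 0.473 -0.132  0.05 ]
```

View pics/v4.png

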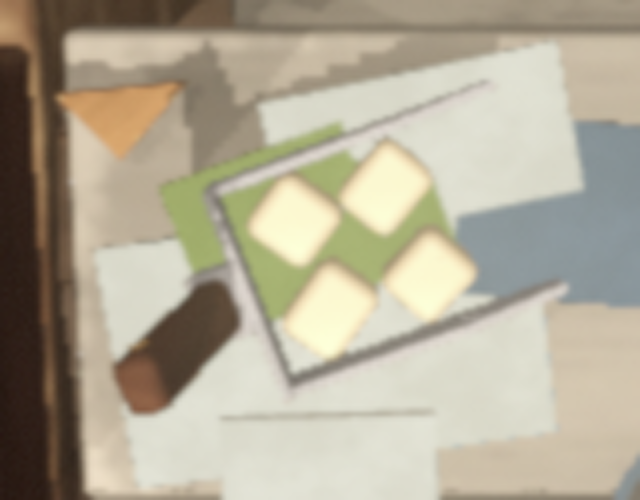

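View pics/v5.png

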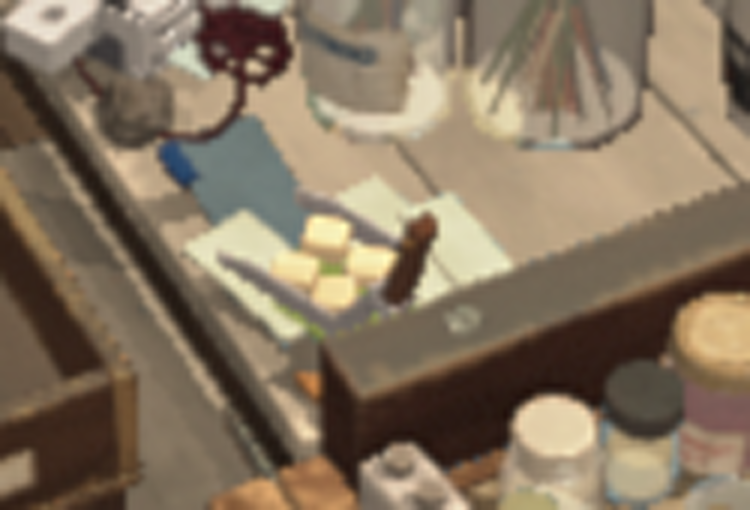

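Scoop wall tops in the zoomed picture: back corners (213,188) and (290,383), front ends (490,85) and (566,287); handle top near (145,385). The rail is roughly 70 mm high, with its inner face at y≈-0.14. I'll fit the scoop pose and check that the pour path is reachable.

```bash
cat >> m.py <<'E'
def tool(scoop_yaw,pitch,tilt):
    """tool y = scoop y (horizontal); tilt: tool z leans toward spout by tilt-pitch from straight down"""
    a=tilt-pitch; d=np.array([np.cos(scoop_yaw),np.sin(scoop_yaw),0]); n=np.array([-d[1],d[0],0])
    z=d*np.sin(a)-np.array([0,0,1])*np.cos(a); y=n; return np.c_[np.cross(y,z),y,z]
E
python3 - <<'E'
from m import *
from scipy.optimize import least_squares
c=vision.get_calibration('wrist'); C=R.from_quat(np.roll(c['orientation'],-1)).as_matrix()
px=np.array([(213,188),(290,383),(490,85),(566,287)])/4+[230,160]
L=np.array([(-40,30,26),(-40,-30,26),(40,30,22),(40,-30,22)])/1e3
def f(p):
    d=np.array([np.cos(p[2]),np.sin(p[2])]); n=np.array([-d[1],d[0]])
    P=np.c_[p[:2]+L[:,:1]*d+L[:,1:2]*n,L[:,2]]; X=(P-c['position'])@C
    return np.r_[c['fx']*X[:,0]/X[:,2]+c['cx']-px[:,0],c['fy']*X[:,1]/X[:,2]+c['cy']-px[:,1]]
s=least_squares(f,[.4725,-.0475,1.936]); p=s.x; print('scoop',p.round(4),s.fun.round(1))
d=np.array([np.cos(p[2]),np.sin(p[2])]); print('grip',p[:2]-.057*d,'lip',p[:2]+.04*d)
myaw=.443; tilt=np.radians(20)
E2=np.array([np.cos(myaw),np.sin(myaw)]); 
# mould: fuse
H=np.array([.4175,.1495]);V=np.array([.4755,.1745]);O=np.array([.472,.1695]);G=np.array([.5157,.195])
m=(H+.062*E2+V+O+G-.047*E2)/4; print('mould',m,[(x-m).round(4) for x in(H+.062*E2,V,O,G-.047*E2)])
for flip in (0,1):
  for name,yaw,g,ph in [('pick',p[2],np.r_[p[:2]-.057*d,.056],0)]+[('pour%d'%a,myaw+np.pi/2,None,np.radians(a)) for a in (0,30,45,60)]:
    dd=np.array([np.cos(yaw),np.sin(yaw),0])
    if g is None:
        lip=np.r_[m-.022*0,0]+dd*(-.022)+[0,0,.056]
        gx,gz=-.097,.0535
        g=lip+dd*(gx*np.cos(ph)+gz*np.sin(ph))+np.array([0,0,-gx*np.sin(ph)+gz*np.cos(ph)])
    M=tool(yaw,ph,tilt)
    if flip: M=M@np.diag([-1,-1,1])
    j=inverse_kinematics(g-.006*M[:,2],q(M)); print(flip,name,g.round(3),None if j is None else np.round(j,2))
E
```

```text
scoop [ 0.4674 -0.0477  1.9227] [-2.2 -0.8  1.9  1.1 -0.8  2.8 -2.4  0.8]
grip [ 0.48708196 -0.10123863] lip [ 0.45364452 -0.01018404]
mould [0.47356301 0.17373244] [array([-0.    ,  0.0023]), array([0.0019, 0.0008]), array([-0.0016, -0.0042]), array([-0.0003,  0.0011])]
0 pick [ 0.487 -0.101  0.056] [-0.51  0.44  1.77  0.24  1.21  2.16]
0 pour0 [0.525 0.066 0.11 ] [-0.2   0.39  1.7   0.29  1.28  2.38]
0 pour30 [0.508 0.102 0.151] None
0 pour45 [0.496 0.126 0.162] None
0 pour60 [0.484 0.152 0.167] [ 0.64  0.33  1.82 -0.73  1.25 -2.62]
1 pick [ 0.487 -0.101  0.056] [-0.51  0.44  1.77  0.24  1.21 -0.98]
1 pour0 [0.525 0.066 0.11 ] [-0.2   0.39  1.7   0.29  1.28 -0.76]
1 pour30 [0.508 0.102 0.151] [ 0.18  0.23  1.78 -0.19  1.1  -0.17]
1 pour45 [0.496 0.126 0.162] [ 0.42  0.25  1.8  -0.49  1.13  0.2 ]
1 pour60 [0.484 0.152 0.167] [ 0.64  0.33  1.82 -0.73  1.25  0.52]
```

```bash
cat >> m.py <<'E'
SY=1.925; SG=np.array([.4878,-.1010,.056]); MY=.443; MO=np.array([.4738,.1740]); TILT=np.radians(20)
def pose(yaw,lip,ph):
    """TCP pose holding scoop with its lip at lip, pitched spout-down by ph"""
    dd=np.array([np.cos(yaw),np.sin(yaw),0]); gx,gz=-.097,.0535
    g=np.array(lip)+dd*(gx*np.cos(ph)+gz*np.sin(ph))+np.array([0,0,-gx*np.sin(ph)+gz*np.cos(ph)])
    M=tool(yaw,ph,TILT)@np.diag([-1,-1,1]); return g-.006*M[:,2],q(M)
ED=np.array([np.cos(MY),np.sin(MY),0])
LIP=np.r_[MO,.056]-.020*ED
SLIP=SG+.097*np.array([np.cos(SY),np.sin(SY),0])-[0,0,.0535]
E
python3 - <<'E'
from m import *
for a in (0,15,30,45,55,60):
    P=pose(MY,LIP,np.radians(a)); j=inverse_kinematics(*P); print(a,P[0].round(3),None if j is None else np.round(j,2))
p,o=pose(SY,SLIP,0); z=tool(SY,0,TILT)[:,2]
gripper_to(.05)
r.move_to(p-.09*z,o); print(r.move_l(p,guard=6,vel=.1), T.current_ee_pos()-p)
gripper_to(0,40); r.hold(.2); print(T.current_opening(),T.current_finger_force(),T.current_wrist_force())
r.move_l(p+[0,0,.02],vel=.08); r.hold(.1); print(T.current_opening(),T.current_wrist_force(),T.current_torque(),T.current_t())
s=save('side','s1.png'); w=save('wrist','w3.png')
cv2.imwrite('pics/v6.png',np.hstack([cv2.resize(s[200:320,250:410],(400,300)),cv2.resize(w,(400,300))])[:,:,::-1])
E
```

```text
0 [0.366 0.123 0.115] [ 0.   -0.07  2.3   0.26  0.61  0.94]
15 [0.383 0.131 0.139] [0.13 0.05 2.04 0.03 0.96 1.24]
30 [0.405 0.141 0.157] [ 0.21  0.21  1.8  -0.04  1.3   1.35]
45 [0.43  0.153 0.168] [ 0.25  0.39  1.58 -0.08  1.6   1.4 ]
55 [0.448 0.162 0.171] [ 0.27  0.52  1.43 -0.1   1.79  1.41]
60 [0.457 0.166 0.171] [ 0.28  0.58  1.36 -0.11  1.89  1.41]
False [ 0.0005612  -0.00025715  0.00050426]
0.015712711864049936 40.000290870666504 [-1.1267644  -0.88927053  0.11185211]
0.015580281648505872 [ 0.24987941 -0.03953292 -1.76443484] [-0.28231704 -0.13897299  0.01652104] 10.3333
```

View pics/v6.png

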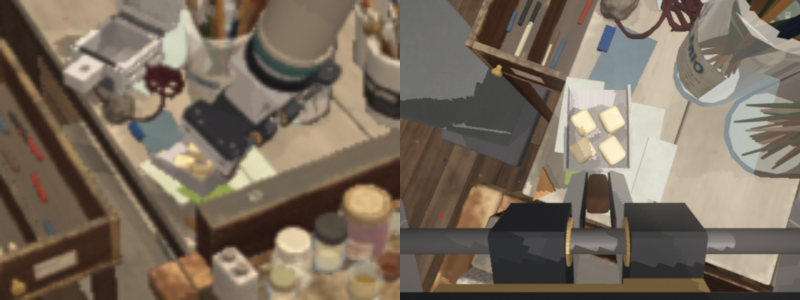

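The scoop is gripped straight: the left view shows it in the fingers, and the right view shows the handle between the pads at (598,190) with four lumps still in the pan. I'll carry it over and pour.

```bash
python3 - <<'E'
from m import *
h=np.array([0,0,1.])
p,o=pose(SY,SLIP+.11*h,0); r.move_l(p,o,vel=.15)
p,o=pose(MY,LIP+.06*h-.02*ED,0); r.move_l(p,o,vel=.12)
p,o=pose(MY,LIP,0); r.move_l(p,o,vel=.12)
for a in (12,20,28,36,45,54):
    p,o=pose(MY,LIP,np.radians(a)); r.move_l(p,o,vel=.06)
r.hold(.4)
w=save('wrist','w4.png'); marks(['wax_0_mid','wax_1_mid','wax_2_mid','wax_3_mid','mould_cavity'],['wrist'])
s=save('side','s2.png'); t=save('top','t2.png')
cv2.imwrite('pics/v7.png',np.hstack([cv2.resize(s[180:300,250:410],(400,300)),cv2.resize(w,(400,300))])[:,:,::-1]); print(T.current_opening(),T.current_t())
E
```

```text
wax_0_mid wrist [([0.4608, 0.1523, 0.0377], 0.79)]
wax_1_mid wrist [([0.4572, 0.1807, 0.019], 0.97)]
wax_2_mid wrist [([0.4817, 0.2007, 0.0169], 0.87)]
wax_3_mid wrist [([0.4756, 0.168, 0.0139], 0.91), ([0.4634, 0.1563, 0.0379], 0.27)]
mould_cavity wrist [([0.4755, 0.1718, 0.044], 0.96), ([0.4447, 0.1617, 0.167], 0.43)]
0.015662211682243056 18.3833
```

View pics/v7.png

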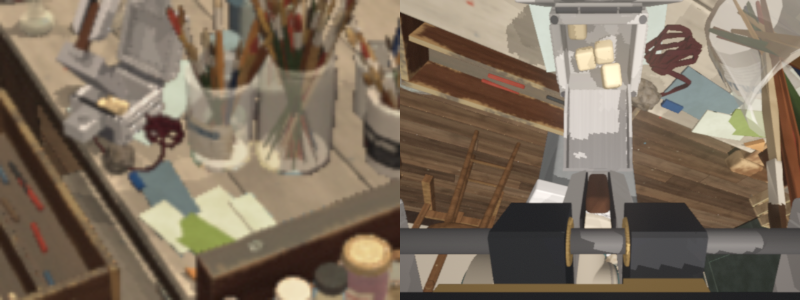

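The wrist view shows the pan empty and four lumps in the cavity at (577,32), (588,58), (607,50) and (611,75). I'll back the scoop out along its pan, recheck, and put it back in its old spot.

```bash
python3 - <<'E'
from m import *
h=np.array([0,0,1.]); a=np.radians(54)
p,o=pose(MY,LIP+.06*(h*np.sin(a)-ED*np.cos(a)),a); r.move_l(p,o,vel=.1)
p,o=pose(MY,LIP+.09*h-.05*ED,np.radians(30)); r.move_l(p,o,vel=.15)
save('wrist','w5.png')
print('wax in mould frame')
for i in range(4):
    for d in models.mark_of(f'wax_{i}_mid','wrist')[:1]:
        v=np.array(d['at'])-np.r_[MO,0]; print(i,(v@ED).round(4),(v@[-ED[1],ED[0],0]).round(4),v[2].round(4),round(d['score'],2))
p,o=pose(MY,LIP+.06*h-.05*ED,0); r.move_l(p,o,vel=.2)
p,o=pose(SY,SLIP+.07*h,0); r.move_l(p,o,vel=.2)
p,o=pose(SY,SLIP+.008*h,0); r.move_l(p,o,vel=.15)
p,o=pose(SY,SLIP-.002*h,0); print(r.move_l(p,o,vel=.03,guard=3),T.current_ee_pos()-p,T.current_wrist_force())
gripper_to(.05); r.hold(.1)
z=tool(SY,0,TILT)[:,2]; r.move_l(T.current_ee_pos()-.1*z,vel=.2)
save('wrist','w6.png'); marks(['scoop','scoop_grip'],['wrist']); print(T.current_t(),T.current_joints())
E
```

```text
wax in mould frame
0 -0.019 -0.0135 0.0396 0.94
1 -0.0079 0.0129 0.016 0.96
2 -0.0623 0.0002 0.0399 0.28
3 0.0009 -0.0027 0.0115 0.84
True [ 0.00078395 -0.00037163  0.00197481] [ 1.41098963 -1.10254105  3.64818276]
scoop wrist []
scoop_grip wrist [([0.4891, -0.0995, 0.054], 0.87)]
26.4333 [-0.54998969  0.38090468  1.60460159  0.21458772  1.44046183 -0.96279481]
```

```bash
cat > cov.py <<'E'
from m import *
t=np.radians(35); 
def tip(x,z,fl):
    M=tool(MY,0,t)@np.diag([fl,fl,1]); return np.r_[MO,z]+x*ED-.025*M[:,2],q(M)
E
python3 - <<'E'
from cov import *
for fl in (1,-1):
    for x,z in ((.05,.28),(.14,.23),(.138,.15),(.08,.15),(-.02,.145)):
        P=tip(x,z,fl); j=inverse_kinematics(*P); print(fl,x,z,P[0].round(3),None if j is None else np.round(j,2))
gripper_to(0)
fl=-1 if inverse_kinematics(*tip(.138,.15,-1)) is not None else 1
p=T.current_ee_pos(); r.move_l([p[0]-.03,p[1]+.05,.28],vel=.25)
r.move_to(*tip(.05,.28,fl)); print(r.move_l(tip(.14,.23,fl)[0],vel=.15,guard=8))
print(r.move_l(tip(.138,.152,fl)[0],vel=.1,guard=6),T.current_wrist_force(),T.current_t(),fl)
w=save('wrist','w7.png'); s=save('side','s3.png'); marks(['cover_hole'],['wrist','side'])
cv2.imwrite('pics/v8.png',np.hstack([cv2.resize(s[180:300,250:410],(400,300)),cv2.resize(w,(400,300))])[:,:,::-1])
E
```

```text
1 0.05 0.28 [0.506 0.189 0.3  ] [ 0.09 -0.11  1.93  0.29  0.76 -2.07]
1 0.14 0.23 [0.587 0.228 0.25 ] [ 0.17  0.08  1.88  0.28  0.61 -2.03]
1 0.138 0.15 [0.586 0.227 0.17 ] [ 0.17  0.16  2.01  0.41  0.4  -2.18]
1 0.08 0.15 [0.533 0.202 0.17 ] [ 0.12  0.08  2.12  0.48  0.4  -2.28]
1 -0.02 0.145 [0.443 0.159 0.165] [ 0.   -0.08  2.29  0.62  0.44 -2.51]
-1 0.05 0.28 [0.506 0.189 0.3  ] [ 0.09 -0.11  1.93  0.29  0.76  1.07]
-1 0.14 0.23 [0.587 0.228 0.25 ] [0.17 0.08 1.88 0.28 0.61 1.12]
-1 0.138 0.15 [0.586 0.227 0.17 ] [0.17 0.16 2.01 0.41 0.4  0.96]
-1 0.08 0.15 [0.533 0.202 0.17 ] [0.12 0.08 2.12 0.48 0.4  0.86]
-1 -0.02 0.145 [0.443 0.159 0.165] [ 0.   -0.08  2.29  0.62  0.44  0.63]
False
False [0.2625408  1.22658149 0.3098204 ] 31.45 -1
cover_hole wrist []
cover_hole side [([0.5599, 0.2127, 0.1427], 0.58), ([0.4542, -0.0121, 0.0059], 0.24)]
```

View pics/v8.png

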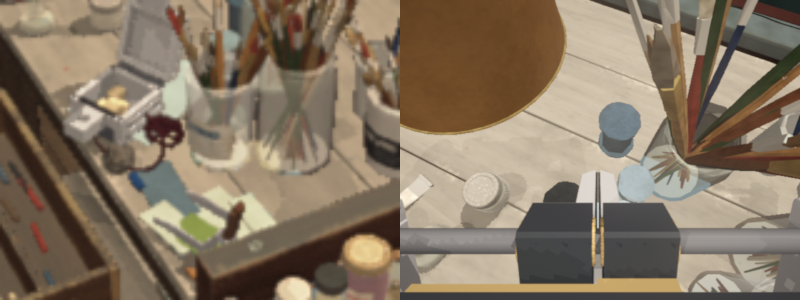

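The left view shows the mould with wax at (112,100), its cover upright at (150,40) and the scoop flat at (215,220). The right view shows the closed fingertips at (598,190), beyond the cover. I'll pull the cover over.

```bash
python3 - <<'E'
from cov import *
f0=T.current_wrist_force()
for x,z in ((.09,.150),(.05,.150),(.02,.148),(-.01,.145),(-.03,.142)):
    g=r.move_l(tip(x,z,-1)[0],vel=.1,guard=15); print(x,g,(T.current_wrist_force()-f0).round(1))
    if g: break
r.hold(.4)
r.move_l(tip(-.03,.24,-1)[0],vel=.2)
# look straight down from the robot side of the lug
Rm=np.c_[-ED,[-ED[1],ED[0],0],[0,0,-1.]]; Rm[:,1]=np.cross(Rm[:,2],Rm[:,0])
r.move_to(np.r_[MO,.24]-.06*ED,q(Rm)); w=save('wrist','w8.png')
marks(['cover_hole','mould_hole','cover_hinge','scoop_grip'],['wrist']); print(T.current_t())
s=save('side','s4.png'); marks(['cover_hole','scoop'],['side'])
cv2.imwrite('pics/v9.png',np.hstack([cv2.resize(s[180:300,250:410],(400,300)),cv2.resize(w,(400,300))])[:,:,::-1])
E
```

```text
0.09 True [0.5 1.4 2.3]
cover_hole wrist [([0.5268, 0.1978, 0.1465], 0.77)]
mould_hole wrist [([0.4159, 0.1474, 0.0403], 0.71)]
cover_hinge wrist [([0.5188, 0.1968, 0.0404], 0.76)]
scoop_grip wrist [([0.4897, -0.1025, 0.0546], 0.72)]
35.9583
cover_hole side [([0.5283, 0.1999, 0.1525], 0.55)]
scoop side [([0.4747, -0.0443, 0.0008], 0.81)]
```

View pics/v9.png

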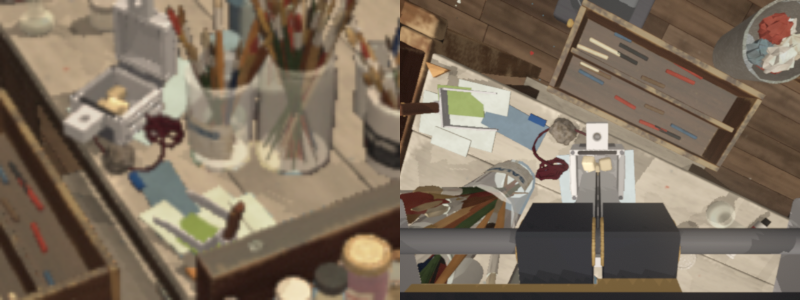

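The cover moved only to about upright: its hole is now at (0.528,0.199,0.15), and the guard tripped on the first knock. The right view shows the mould at (600,170) with wax inside and the lug hole at (597,133). I'll repeat the pull with a higher guard.

```bash
python3 - <<'E'
from cov import *
r.move_to(*tip(.06,.26,-1)); 
g=r.move_l(tip(.105,.225,-1)[0],vel=.25,guard=15); g2=r.move_l(tip(.105,.152,-1)[0],vel=.15,guard=15); print(g,g2)
f0=T.current_wrist_force()
for x,z,v in ((.082,.150,.05),(.05,.149,.08),(.02,.147,.1),(-.01,.145,.1),(-.03,.142,.1)):
    g=r.move_l(tip(x,z,-1)[0],vel=v,guard=30); print(x,g,(T.current_wrist_force()-f0).round(1))
    if g: break
r.hold(.3); save('side','s5.png'); marks(['cover_hole'],['side']); print(T.current_t())
E
```

```text
False False
0.082 False [ 1.  -1.   0.2]
0.05 False [ 0.4  0.4 -0.1]
0.02 False [ 0.5 -1.5 -0.3]
-0.01 False [ 1.3 -0.3  0.3]
-0.03 False [ 0.7 -0.2  0.9]
cover_hole side [([0.4178, 0.1493, 0.0587], 0.7)]
42.375
```

The cover is down: its hole is at (0.418,0.149,0.059). I'll refine the hole position with the wrist camera and go to the pin.

```bash
cat >> m.py <<'E'
def cal(cam='wrist'):
    c=vision.get_calibration(cam); return c,R.from_quat(np.roll(c['orientation'],-1)).as_matrix()
def proj(P,c,C):
    X=C.T@(np.array(P)-c['position']); return np.array([c['fx']*X[0]/X[2]+c['cx'],c['fy']*X[1]/X[2]+c['cy']])
def ray(uv,z,c,C):
    k=C@np.array([(uv[0]-c['cx'])/c['fx'],(uv[1]-c['cy'])/c['fy'],1]); return c['position']+k*(z-c['position'][2])/k[2]
RI=np.c_[-ED,-np.array([ED[1],-ED[0],0]),[0,0,-1.]]; RI[:,1]=np.cross(RI[:,2],RI[:,0])
RP=np.array([[-1,0,0],[0,1,0],[0,0,-1.]])
E
python3 - <<'E'
from cov import *
r.move_l(tip(-.03,.21,-1)[0],vel=.3); gripper_to(.045)
r.move_to(np.r_[.4175,.1485,.20],q(RI)); c,C=cal(); w=save('wrist','w9.png')
marks(['cover_hole','mould_hole'],['wrist'])
u=proj([.4175,.1485,.054],c,C).astype(int); print(u)
np.savez('w9.npz',pos=c['position'],C=C,K=[c['fx'],c['fy'],c['cx'],c['cy']])
r.move_to([.421,-.4255,.20],q(RP)); c,C=cal(); w2=save('wrist','w10.png')
marks(['pin','pin_collar','jar_amber'],['wrist']); u2=proj([.421,-.4255,.076],c,C).astype(int); print(u2,T.current_t())
np.savez('w10.npz',pos=c['position'],C=C,K=[c['fx'],c['fy'],c['cx'],c['cy']])
f=lambda a,u:cv2.resize(a[u[1]-40:u[1]+40,u[0]-40:u[0]+40],(400,400),interpolation=cv2.INTER_CUBIC)
cv2.imwrite('pics/v10.png',np.hstack([f(w,u),f(w2,u2)])[:,:,::-1])
E
```

```text
cover_hole wrist [([0.4206, 0.1458, 0.0558], 0.97)]
mould_hole wrist [([0.4159, 0.148, 0.0378], 0.84)]
[315 232]
pin wrist [([0.4227, -0.4272, 0.0048], 0.59)]
pin_collar wrist [([0.4241, -0.4252, 0.039], 0.72)]
jar_amber wrist [([0.4942, -0.4496, 0.0004], 0.59)]
[314 238] 48.2833
```

View pics/v10.png

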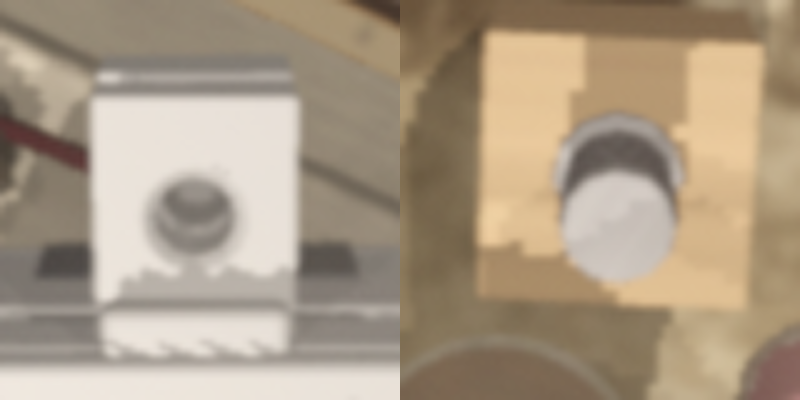

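In the crops, the cover hole is centred at (192,216) on the left and the pin head's top at (619,226) on the right. I'll convert these to positions, grip the pin and carry it over the hole.

```bash
python3 - <<'E'
from m import *
def rz(f,uv,z):
    d=np.load(f); K=d['K']; return ray(uv,z,dict(fx=K[0],fy=K[1],cx=K[2],cy=K[3],position=d['pos']),d['C'])
h=rz('w9.npz',(313.4,235.2),.0555); p=rz('w10.npz',(317.8,243.2),.076); print('hole',h,'pin',p)
np.save('hole.npy',h); assert np.hypot(*(h[:2]-[.418,.1485]))<.006 and np.hypot(*(p[:2]-[.422,-.426]))<.006
r.move_l([p[0],p[1],.12],vel=.25); print(r.move_l([p[0],p[1],.071],vel=.1,guard=6),T.current_ee_pos())
gripper_to(0,60); print(T.current_opening(),T.current_finger_force())
r.move_l([p[0],p[1],.14],vel=.2); r.move_l([p[0]-.02,p[1]+.2,.20],vel=.4)
r.move_to([h[0],h[1],.155],q(RI))
w=save('wrist','w11.png'); print(T.current_opening(),T.current_wrist_force(),T.current_t())
E
```

```text
hole [0.41989593 0.14754911 0.0555    ] pin [ 0.42447696 -0.42266303  0.076     ]
False [ 0.42496558 -0.42328991  0.0718769 ]
0.016965485145317098 60.00091016292572
0.0170877278259022 [ 0.76445818 -0.52676275 -0.661468  ] 52.5583
```

```bash
python3 - <<'E'
from m import *
h=np.load('hole.npy'); x,y=h[:2]
print(r.move_l([x,y,.134],vel=.15),T.current_ee_pos()-[x,y,.134])
g=r.move_l([x,y,.094],vel=.06,guard=7); p=T.current_ee_pos(); print(g,p,T.current_wrist_force().round(1),T.current_torque().round(2),T.current_t())
E
```

```text
False [-0.00030387 -0.00088918 -0.00032705]
False [0.41991133 0.1475629  0.09398858] [-0.5  0.2 -0.9] [ 0.06 -0.01  0.03] 53.6667
```

The pin slid through both lugs freely. Now I'll press down.

```bash
python3 - <<'E'
from m import *
h=np.load('hole.npy'); x,y=h[:2]; z=.094
while z>.074:
    z-=.002; r.move_l([x,y,z],vel=.03); f=T.current_wrist_force(); print(round(z,3),T.current_ee_pos()[2].round(4),f.round(1))
    if f[2]>24: break
r.hold(.3); print(T.current_ee_pos(),T.current_wrist_force().round(1),T.current_finger_force(),T.current_opening(),T.current_t())
save('wrist','w12.png'); marks(['pin_collar','cover_hole','mould_hole'],['wrist'])
save('side','s6.png'); marks(['pin_collar','cover_hole','scoop'],['side'])
E
```

```text
0.092 0.0921 [-1.3 -0.2 -0.3]
0.09 0.09 [-0.6  0.8  0.4]
0.088 0.0881 [-2.2 -0.4  1.8]
0.086 0.0862 [-1.9 -1.   5.4]
0.084 0.0852 [-4.4 -1.9 14.3]
0.082 0.085 [-8.6 -2.5 30.3]
[0.41967069 0.14734505 0.08500859] [-8.1 -3.1 30. ] 60.01242399215698 0.01721006008439976 55.4667
pin_collar wrist [([0.4184, 0.1455, 0.0556], 0.6)]
cover_hole wrist []
mould_hole wrist [([0.419, 0.149, 0.0402], 0.79), ([0.475, 0.1755, -0.0004], 0.3)]
pin_collar side [([0.4118, 0.149, 0.0546], 0.52)]
cover_hole side [([0.4872, -0.1021, 0.0555], 0.66), ([0.4183, 0.1482, 0.0538], 0.61)]
scoop side [([0.473, -0.0456, -0.0021], 0.66), ([0.4168, 0.1483, 0.0542], 0.23)]
```

The pin meets a hard stop at the predicted shut height, pressing with 30 N (about 10 N is needed). Handing in.

```bash
python3 - <<'E'
from m import *
print(r.sign_off())
E
```

```text
the job is handed in; nothing more can be done
None
```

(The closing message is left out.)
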